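# Unclamp the glued tea boxes

## Task

The glue on the bamboo tea boxes has set: turn the clamp's knob clockwise until it clicks over and releases, slide the jaw fully open, then lift out every box and lay them all in the aluminium tray, side by side on its floor, any face down. When the clamp is empty, slide the jaw fully home again and turn the knob back until it clicks over into its locked position. Leave the teapot, the cups and the caddy where they stand.

Things in the scene. Friction and masses are not known exactly. Their poses are not given: they have to be found in the camera images.
- clamp: gang clamp fixed to the table: aluminium bed 190 (x -110 to 80) x 360 (y -180 to 180) x 8 mm, origin under it. On it: low far fence (x 55 to 75, y -175 to 65, top 28 mm above table); against it a row of up to 5 boxes, middles at x 24.5, y -147, -101, -55, -9, 37, 60 mm side along x; before them the jaw; at the +y end the lock with its knob
- jaw (a joint): sliding jaw, dark wooden bar (clamp y -170 to 60, 28 mm thick) with a lip, top 78 mm above the table, that reaches 18 mm over the boxes so none can be lifted while it is shut. 0 = home, 0.065 m = fully open, towards the clamp's -x. Pinned near 0 until the knob has clicked over; the knob cannot lock unless the jaw is home. Drags with 2 N
- jaw_grip (a point): middle of the jaw's upright black grip, a tab 60 (along the clamp's y) x 14 (along its x) x 34 mm high on top of the jaw, top 112 mm above the table; this point is 97 mm above the table and moves with the jaw; pinch the tab across its 14 mm
- knob (a joint): angle of the lock's knob: 0 = locked, 1.2 rad = released, clockwise seen from above. Detent half way (0.6 rad): before that it springs back, beyond it it clicks over by itself and stays. Peak torque about 0.15 N m
- knob_grip (a point): point on the knob's axis at the height to grip, 75 mm above the table, at (-42, 135) mm in the clamp's frame; the knob, 60 mm across, has a raised bar 57 long, 14 mm thick, top 82 mm above the table, which lies along the clamp's x at 0 and turns with the knob
- tray: shallow open aluminium tray, 150 (x) x 290 (y) x 20 mm high, walls and floor 5 mm thick, fixed to the table; origin under its middle
- box0_mid (a point): newly glued closed bamboo tea box, a plain pale block 60 (its x) x 40 (its y) x 58 mm high (its z) with two thin dark joint lines, 110 g or so; stands in one of the five places of the clamp, or is absent; the point is the middle of the box
- box1_mid (a point): newly glued closed bamboo tea box, a plain pale block 60 (its x) x 40 (its y) x 58 mm high (its z) with two thin dark joint lines, 110 g or so; stands in one of the five places of the clamp, or is absent; the point is the middle of the box
- box2_mid (a point): newly glued closed bamboo tea box, a plain pale block 60 (its x) x 40 (its y) x 58 mm high (its z) with two thin dark joint lines, 110 g or so; stands in one of the five places of the clamp, or is absent; the point is the middle of the box
- box3_mid (a point): newly glued closed bamboo tea box, a plain pale block 60 (its x) x 40 (its y) x 58 mm high (its z) with two thin dark joint lines, 110 g or so; stands in one of the five places of the clamp, or is absent; the point is the middle of the box
- box4_mid (a point): newly glued closed bamboo tea box, a plain pale block 60 (its x) x 40 (its y) x 58 mm high (its z) with two thin dark joint lines, 110 g or so; stands in one of the five places of the clamp, or is absent; the point is the middle of the box
- teapot: white porcelain teapot, 135 mm wide at the belly, 120 mm high, lid hinged shut; origin under its middle; a bystander
- cup_a: white porcelain cup, 76 mm across, 60 mm high; origin under its middle; a bystander
- cup_b: the matching cup; a bystander
- caddy: bamboo tea caddy, 89 mm square, 104 mm high, flip-top lid shut; origin under its middle; a bystander
- box0: the box of point box0_mid; origin under its middle, z up as built
- box1: the box of point box1_mid; origin under its middle, z up as built
- box2: the box of point box2_mid; origin under its middle, z up as built
- box3: the box of point box3_mid; origin under its middle, z up as built
- box4: the box of point box4_mid; origin under its middle, z up as built
Things that resemble listed ones, but are neither listed nor needed, are in the scene too. What is shaped like the box4 but pink or turquoise is not meant.

How it is judged (in metres and radians):
On the way, in this order (a step that is already met when the one before it is completed fails the run):
1. the knob has clicked over to released while the jaw is still home (value of joint knob above 1 rad and value of joint jaw below 0.006 m), for 0.2 s.
2. the jaw is fully open (value of joint jaw above 0.055 m and value of joint knob above 1 rad), for 0.2 s.
3. every box lies on the floor of the tray (x of box0_mid in the frame of tray between -0.058 and 0.058 m and y of box0_mid in the frame of tray between -0.128 and 0.128 m and z of box0_mid in the frame of tray between 0.015 and 0.046 m and x of box1_mid in the frame of tray between -0.058 and 0.058 m and y of box1_mid in the frame of tray between -0.128 and 0.128 m and z of box1_mid in the frame of tray between 0.015 and 0.046 m and x of box2_mid in the frame of tray between -0.058 and 0.058 m and y of box2_mid in the frame of tray between -0.128 and 0.128 m and z of box2_mid in the frame of tray between 0.015 and 0.046 m and x of box3_mid in the frame of tray between -0.058 and 0.058 m and y of box3_mid in the frame of tray between -0.128 and 0.128 m and z of box3_mid in the frame of tray between 0.015 and 0.046 m and x of box4_mid in the frame of tray between -0.058 and 0.058 m and y of box4_mid in the frame of tray between -0.128 and 0.128 m and z of box4_mid in the frame of tray between 0.015 and 0.046 m), for 0.2 s.
4. the jaw is home again (value of joint jaw below 0.005 m), for 0.2 s.
At the end, for the whole second after the job is handed in: every box present rests on the tray's floor, any face down, its middle within 58 mm (x) and 128 mm (y) of the tray's middle and at most 46 mm above the tray's underside; the jaw is within 5 mm of home; the knob is within 0.15 rad of locked (all of step 3 and value of joint jaw below 0.005 m and value of joint knob below 0.15 rad and linear speed of each of box0, box1, box2, box3, box4 below 0.02 m/s); the robot touches nothing.
It fails at once if the teapot is shifted more than 40 mm or tipped (distance of teapot from where it was at the start of the episode above 0.04 m or angle between teapot's own z axis and vertical above 0.5 rad).
It fails at once if the first cup is shifted more than 40 mm or tipped (distance of cup_a from where it was at the start of the episode above 0.04 m or angle between cup_a's own z axis and vertical above 0.5 rad).
It fails at once if the second cup is shifted more than 40 mm or tipped (distance of cup_b from where it was at the start of the episode above 0.04 m or angle between cup_b's own z axis and vertical above 0.5 rad).
It fails at once if the caddy is shifted more than 40 mm or tipped (distance of caddy from where it was at the start of the episode above 0.04 m or angle between caddy's own z axis and vertical above 0.5 rad).
Of box0, box1, box2, box3, box4 only 3 to 5 are there at a start; the rules pass over those that are not, and their reading is None.
At some moment in a run one of box0, box1, box2, box3, box4 may be knocked a few centimetres aside while the robot is not near it.
Once in a run the grip may slacken for a moment while it holds something.
It also fails if it takes over 210 s, if anything falls off the work surface, if the arm or the gripper's body presses on something with over 40 N, if the wrist force passes 120 N, or if a joint passes its speed limit or range.

## Robot

A 6-joint arm with a two-finger parallel gripper is mounted at the origin on the work surface. World frame = base frame: x ahead of the robot, y to its left, z up, the work surface at z = 0. Lengths are in mm, angles in rad, forces in N, time in s.
With the tool pointing down it reaches from about 275 to 1000 mm from the base axis. Payload 8.4 kg.
Tool frame: the origin (TCP) lies at the very end of the fingers, on their centre line; the grasp point (between the pads) lies 19 mm behind it; z points along the fingers, y is the line along which they close (so a half turn about z gives the same grasp; the last joint's range is limited). The gripper opens to 85 mm and grips with 20 to 120 N. Pads are 22 mm wide; open, the fingers measure 114 mm over their backs; the gripper's body (76 mm by 85 mm) begins 54 mm behind the grasp point. The pads swing forward as they close: fully open they stand 13 mm farther back than shut.
Start: joints at [1.188, 0.353, 1.633, -0, 1.155, -0.002], TCP at [232.288, 580.233, 231.281] pointing down, gripper open.
Joint ranges: [-2.63, 2.63], [-0.92, 2.1], [0.06, 2.66], [-1.3, 4.44], [0, 2.69], [-3.02, 3.02]. Speed limits (rad/s): [2.22, 2.22, 2.79, 3.14, 3.14, 3.14].

## Interface

Orientations are given as [roll, pitch, yaw] about the fixed x, y, z axes, in that order (R = Rz(yaw) Ry(pitch) Rx(roll)).
In Python, from rig import telemetry, imaging, r gives the robot as it stands. The module is installed in compiled form; this text tells all that it offers.
- The arm moves only by the tool step_arm, never from a script. Its argument "moves" is a list of rows, each a list of 3 entries, a list of its own where there are three numbers: the turn, a rotation vector about the tool's x, y, z scaled (see below), then the shift along the tool's x, y, z scaled (see below), then the opening, from -1 (shut) to 1 (fully open). A call has 1 to 8 rows; each row is the pose to reach, as a shift and turn from the pose commanded when the call began, along the tool's axes at that moment; what a row does not reach only later rows make up. The controller multiplies each number of a shift by 200 mm and each number of a turn by 45 degrees. A row lasts 1/10 s, in which the tool goes at most 50 mm and 8.59 degrees, less where a joint would pass 70% of its speed; a pose out of reach is approached as far as the arm can. A call with a number of a shift or a turn outside -1 to 1 is refused whole. A call with a gripper value outside its range is refused whole. The fingers move at their own pace and stop on an object; "squeeze" is the grip in N (left out, the last holds). Time passes only in rows, so rows that repeat a pose let the fingers close. It gives the time, the measured TCP pose, the force, the opening and the grip force at its end, in the units of the state.
- telemetry.sense(): the state, without advancing time (a new reading comes with each control period).
- imaging.grab_frame(name): name is "side" or "top"; returns the picture (480x640x3 uint8, red, green, blue); there is no depth.
- imaging.calibration(name): a dict with "fx", "fy", "cx", "cy" (pixels), "cam_to_world" (4x4, takes a point from camera to world coordinates). Camera axes: x right, y up, looking along -z (the intrinsics and any distortion apply to the point x, -y, -z); pixel columns grow to the right and rows downward; lengths in mm; the calibration is good to about 2 mm. A picture is of the moment at which its call begins. calibration takes no time and is no camera call.
- r.sign_off(): hands the job in; it is judged then, once.
Trained networks look in the newest picture that a camera, given by its name, has taken for a name from the list of things; names that differ only in an ending like _2 or _b are one class to them, and where a whole thing is asked for, a point or a joint stands for the part that bears it (a point fixed in the world has none). Each returns a list of dicts, best first, with "conf" (0 to 1); they miss things now and then, are a little off and sometimes report something else, mostly with a low value. They report only what shows in the picture. A call takes as long as a camera call. They do not tell look-alikes from the thing itself.
- imaging.recognise(camera, name): "extent" ([left, top, width, height] in pixels, round what is visible of it).
- imaging.mark_of(camera, name): "xy" ([column, row] in pixels: a listed point, or the origin of a listed thing).
The state is a dict: "clock": time; "qpos": joint angles; "qvel": joint speeds; "joint_efforts": joint torques, N m; "eef_pos": TCP position; "tcp_rot": TCP orientation; "contact_force": force on the tool from outside, world axes, zero at the start; "wrist_torque": the same for the moment, N m; "opening": opening from 0.0 (shut) to 1.0 (fully open); "grasp_force": force on a finger pad.
Only numpy, scipy, OpenCV 4.12 (cv2) and the standard library are available. Lean on these libraries where they do the work, as an engineer would, in place of code of your own. Each camera call takes 0.05 s, during which the arm holds its last target. There are 200 camera calls.

## Working session

There is one attempt and no reset: what is moved stays moved. The work goes in short steps, Python scripts to look and compute and a tool call to move; the robot and the scene stay as the last step left them, time stands still between calls to the robot, and variables do not carry over. Pictures are saved under pics/ and viewed, at most 14 in all, crops included, and the job is handed in when it is done.

Besides the shell and the picture viewer there is one more tool, called after "Emit:" by a JSON object that holds its "fn" and its "kwargs". step_arm: Moves the arm, as the interface text tells. Its arguments: {"type":"object","properties":{"moves":{"type":"array"},"squeeze":{"type":"number"}},"required":["moves"]}

```bash
mkdir -p pics
python3 - <<'E'
from rig import telemetry, imaging, r
import cv2,numpy as np
for n in("top","side"):
    f=imaging.grab_frame(n); cv2.imwrite(f"pics/{n}0.png",f[:,:,::-1])
    c=imaging.calibration(n); print(n,{k:np.round(v,3).tolist() if not isinstance(v,str) else v for k,v in c.items()})
    for t in("clamp","tray","knob_grip","jaw_grip","box0_mid","teapot","cup_a","caddy"):
        print(t,[(np.round(d["xy"]).tolist(),round(d["conf"],2)) for d in imaging.mark_of(n,t)])
print(telemetry.sense())
E
```

```text
top {'fx': 564.056, 'fy': 564.056, 'cx': 317.244, 'cy': 244.351, 'cam_to_world': [[-0.003, 0.998, -0.058, 497.62], [-1.0, -0.003, -0.002, 66.149], [-0.002, 0.058, 0.998, 1359.815], [0.0, 0.0, 0.0, 1.0]]}
clamp [([245.0, 255.0], 0.7)]
tray [([435.0, 260.0], 0.87)]
knob_grip [([182.0, 275.0], 0.77)]
jaw_grip [([263.0, 259.0], 0.85), ([224.0, 246.0], 0.65)]
box0_mid [([229.0, 243.0], 0.68)]
teapot [([263.0, 262.0], 0.74), ([308.0, 153.0], 0.68), ([433.0, 258.0], 0.55)]
cup_a [([233.0, 171.0], 0.67), ([454.0, 167.0], 0.6)]
caddy [([228.0, 246.0], 0.75), ([265.0, 258.0], 0.7)]
side {'fx': 600.049, 'fy': 600.049, 'cx': 325.157, 'cy': 235.847, 'cam_to_world': [[-0.975, 0.154, -0.16, 341.509], [-0.222, -0.67, 0.708, 1099.868], [0.002, 0.726, 0.687, 1091.176], [0.0, 0.0, 0.0, 1.0]]}
clamp [([314.0, 317.0], 0.93), ([308.0, 312.0], 0.64)]
tray [([362.0, 195.0], 0.92), ([308.0, 309.0], 0.17)]
knob_grip [([326.0, 344.0], 0.76), ([241.0, 252.0], 0.4)]
jaw_grip [([317.0, 314.0], 0.64), ([327.0, 272.0], 0.58)]
box0_mid [([314.0, 284.0], 0.46)]
teapot [([240.0, 251.0], 0.59)]
cup_a [([231.0, 310.0], 0.72), ([290.0, 174.0], 0.6)]
caddy [([260.0, 208.0], 0.6)]
{'clock': 0.9, 'qpos': array([ 1.18757419e+00,  3.52983046e-01,  1.63340339e+00,  5.44222562e-06,
        1.15520090e+00, -2.41122793e-03]), 'qvel': array([-0.00170949,  0.00078564, -0.00033143,  0.00069111,  0.00048216,
        0.00015732]), 'joint_efforts': array([-2.41034286e-03, -6.05168653e+01, -3.42427325e+01, -1.20550294e-04,
        1.56309801e-03,  1.23774672e-05]), 'eef_pos': array([232.30119838, 580.22621187, 231.29011185]), 'tcp_rot': array([ 3.14158732e+00, -4.96612776e-06,  2.76077955e+00]), 'contact_force': array([ 0.40519928, -0.96083434, -0.11314222]), 'wrist_torque': array([ 0.00974589,  0.02688609, -0.02380047]), 'grasp_force': 0.0, 'opening': 0.9984772157013908}
```

View pics/top0.png

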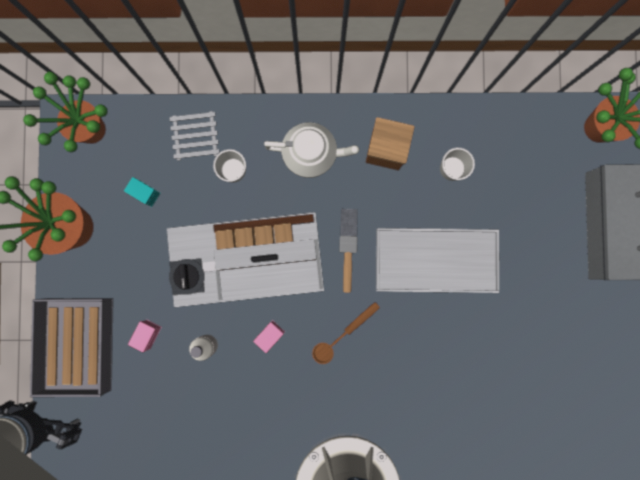

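View pics/side0.png

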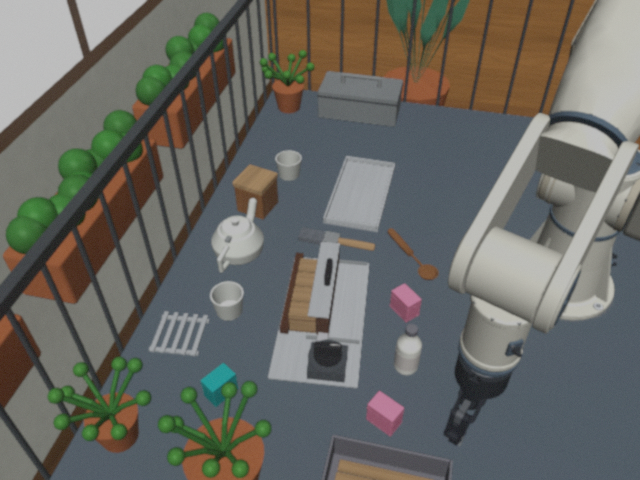

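Top view: clamp spans columns 168–322, rows 213–305, with four boxes at about (225,240), (243,238), (263,235) and (283,233). The place nearest (303,231) is empty. The knob is at (185,277), the jaw tab at (264,258) and the tray at (437,261). Look-alikes that I won't use: pink blocks (143,336) and (268,337), turquoise block (140,190), caddy (390,143), and the wooden bars in the crate at (72,347). Next is a close crop.

```bash
cat > h.py <<'E'
import numpy as np, cv2
from scipy.spatial.transform import Rotation as R
from rig import telemetry, imaging, r
def proj(n,P):
    c=imaging.calibration(n);T=np.array(c["cam_to_world"]);p=(np.atleast_2d(P)-T[:3,3])@T[:3,:3]
    return np.c_[c["cx"]+c["fx"]*p[:,0]/-p[:,2], c["cy"]+c["fy"]*p[:,1]/p[:,2]]
def ray(n,uv,z):
    c=imaging.calibration(n);T=np.array(c["cam_to_world"])
    d=T[:3,:3]@np.array([(uv[0]-c["cx"])/c["fx"],-(uv[1]-c["cy"])/c["fy"],-1]);o=T[:3,3]
    return o+d*(z-o[2])/d[2]
def crop(n,f,x0,y0,w,h,s,name):
    cv2.imwrite(f"pics/{name}.png",cv2.resize(f[y0:y0+h,x0:x0+w,::-1],None,fx=s,fy=s,interpolation=cv2.INTER_CUBIC))
def delta(pos,yaw):
    "shift (units) and turn (units) in tool frame to reach pos with tool down and given yaw (rpy = pi,0,yaw)"
    s=telemetry.sense();Rc=R.from_euler('xyz',s["tcp_rot"]);Rt=R.from_euler('xyz',[np.pi,0,yaw])
    sh=Rc.inv().apply(np.array(pos)-s["eef_pos"])/200;tu=(Rc.inv()*Rt).as_rotvec()/np.deg2rad(45)
    return np.round(sh,4).tolist(),np.round(tu,4).tolist()
E
python3 - <<'E'
from h import *
f=imaging.grab_frame("top"); crop("top",f,162,205,170,108,4,"c1")
g=imaging.grab_frame("side"); crop("side",g,260,240,130,150,4,"c2")
print(ray("top",(185,277),75),ray("top",(264,258),112),ray("top",(437,261),5))
E
```

```text
[498.44035172 370.02135165  75.        ] [539.82951678 186.755528   112.        ] [ 534.85597198 -218.31999563    5.        ]
```

View pics/c1.png

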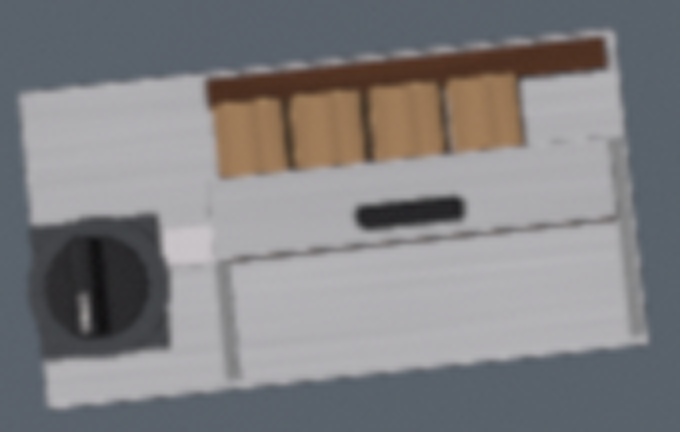

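View pics/c2.png

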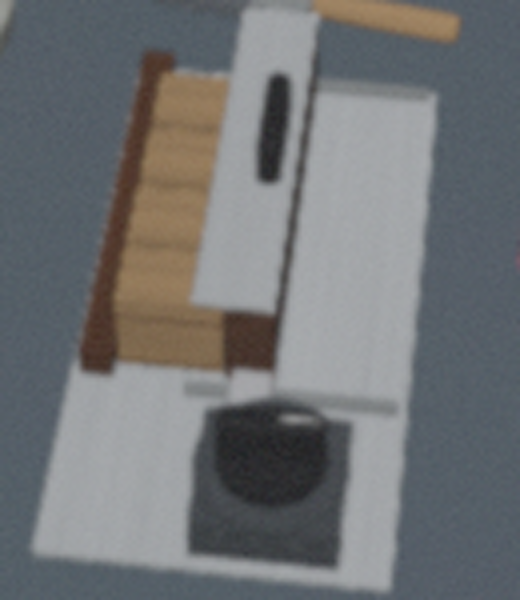

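Close crop: there are four boxes in the y=37, −9, −55 and −101 places and the −147 place is empty. The knob bar lies along clamp x (locked), and the jaw is home. The chosen boxes are plain pale bamboo with joint lines, as described.

```bash
cat > fit.py <<'E'
from h import *
from scipy.optimize import least_squares
t=lambda c:((c[0]+.5)/4-.5+162,(c[1]+.5)/4-.5+205)
s=lambda c:((c[0]+.5)/4-.5+260,(c[1]+.5)/4-.5+240)
obs=[("top",t((20,94)),(80,180,8)),("top",t((612,31)),(80,-180,8)),("top",t((648,342)),(-110,-180,8)),("top",t((48,408)),(-110,180,8)),
("side",s((437,92)),(-110,-180,8)),("side",s((390,590)),(-110,180,8)),("side",s((35,553)),(80,180,8)),("top",t((98,286)),(-42,135,78))]
M=lambda p,P:(R.from_euler('z',p[2]).apply(P)+[p[0],p[1],0])
def res(p): return np.concatenate([(proj(n,M(p,P))[0]-uv) for n,uv,P in obs])
q=least_squares(res,[540,220,.1],loss='soft_l1').x
print(q); print(np.round(res(q).reshape(-1,2),1).tolist())
for nm,P in [("knob",(-42,135,75))]+[(f"b{y}",(24.5,y,37)) for y in(37,-9,-55,-101)]: print(nm,M(q,P))
print("tab by px",ray("top",t((411,212)),112),ray("side",s((274,128)),100), "proj clamp frame",R.from_euler('z',-q[2]).apply(ray("top",t((411,212)),112)-[q[0],q[1],0]))
for n in("top","side"): print([proj(n,M(q,(24.5,y,66)))[0].round() for y in(37,-101)])
f=imaging.grab_frame("top"); g=cv2.cvtColor(f,cv2.COLOR_RGB2GRAY)[215:305,360:515]
m=cv2.morphologyEx((g>120).astype(np.uint8),cv2.MORPH_CLOSE,np.ones((5,5)))
c=max(cv2.findContours(m,0,2)[0],key=cv2.contourArea)+[360,215]; b=cv2.minAreaRect(c); print(b)
P=np.array([ray("top",u,20) for u in cv2.boxPoints(b)]);print(P.round(1).tolist(),P.mean(0))
print(delta(M(q,(-42,135,150)),q[2]+np.pi))
E
python3 fit.py
```

```text
[5.55463160e+02 2.44792106e+02 1.05716436e-01]
[[-0.4, 0.0], [0.4, -0.5], [-0.0, 0.4], [0.0, 0.4], [-0.1, -0.1], [0.3, -0.7], [-1.1, -0.8], [-3.5, 0.4]]
knob [499.4524868  374.60660655  75.        ]
b37 [575.92215589 284.17077455  37.        ]
b-9 [580.77605898 238.42758244  37.        ]
b-55 [585.62996207 192.68439032  37.        ]
b-101 [590.48386516 146.94119821  37.        ]
tab by px [540.6569934  185.92713667 112.        ] [539.31949909 191.7912116  100.        ] proj clamp frame [-20.93491739 -56.97399827 112.        ]
[array([224., 243.]), array([283., 237.])]
[array([303., 309.]), array([311., 264.])]
((437.5, 260.0), (64.0, 123.0), 90.0)
[[613.6, -71.1, 20.0], [612.5, -364.0, 20.0], [460.6, -360.7, 20.0], [461.5, -69.7, 20.0]] [ 537.06237965 -216.36076449   20.        ]
([-1.6221, -0.4579, 0.4065], [-0.0, 0.0001, -0.6195])
```

Emit:
{"fn": "step_arm", "kwargs": {"moves": [[[0, 0, -0.3], [-0.4, -0.11, 0], 0.0], [[0, 0, -0.62], [-1, -0.28, 0], 0.0], [[0, 0, -0.62], [-1, -0.28, 0], 0.0], [[0, 0, -0.62], [-1, -0.28, 0], 0.0], [[0, 0, -0.62], [-1, -0.28, 0], 0.0], [[0, 0, -0.62], [-1, -0.28, 0], 0.0], [[0, 0, -0.62], [-1, -0.28, 0], 0.0]], "squeeze": 60}}

```text
clock: 1.75
eef_pos: [396.8, 454.2, 231.2]
tcp_rot: [3.141, -0.0, -3.037]
contact_force: [-0.2, -0.6, 0.3]
opening: 0.502
grasp_force: 0.0
```

```bash
cat >> h.py <<'E'
Q=[555.46,244.79,.1057]
def M(P,q=Q): return R.from_euler('z',q[2]).apply(P)+[q[0],q[1],0]
E
python3 - <<'E'
from h import *
print(delta(M((-42,135,110)),Q[2]+np.pi)); 
for n,(a,b) in(("top",(162,205)),("side",(260,240))):
  print(n,((proj(n,M([(-70,135,82),(-14,135,82),(-42,135,60)]))+.5-[a,b])*4-.5).round())
E
```

```text
([-0.4692, -0.4498, 0.6058], [0.0004, -0.0006, -0.0013])
top [[ 87. 337.]
 [ 78. 239.]
 [ 92. 288.]]
side [[326. 424.]
 [218. 413.]
 [272. 444.]]
```

Emit:
{"fn": "step_arm", "kwargs": {"moves": [[[0, 0, 0], [-0.24, -0.23, 0], 0.0], [[0, 0, 0], [-0.47, -0.45, 0], 0.0], [[0, 0, 0], [-0.47, -0.45, 0.2], 0.0], [[0, 0, 0], [-0.47, -0.45, 0.4], 0.0], [[0, 0, 0], [-0.47, -0.45, 0.6], 0.0], [[0, 0, 0], [-0.47, -0.45, 0.6], 0.0]]}}

```text
clock: 2.35
eef_pos: [496.1, 373.3, 106.1]
tcp_rot: [-3.137, -0.008, -3.035]
contact_force: [-0.8, -1.0, -0.5]
opening: 0.5
grasp_force: 0.0
```

Run:
```python
from h import *
print(delta(M((-42,135,60)),Q[2]+np.pi)); 
g=imaging.grab_frame("side"); crop("side",g,260,260,130,150,4,"c3")
```

```text
([-0.0193, 0.0058, 0.2305], [-0.0057, -0.0105, 0.0016])
```

View pics/c3.png

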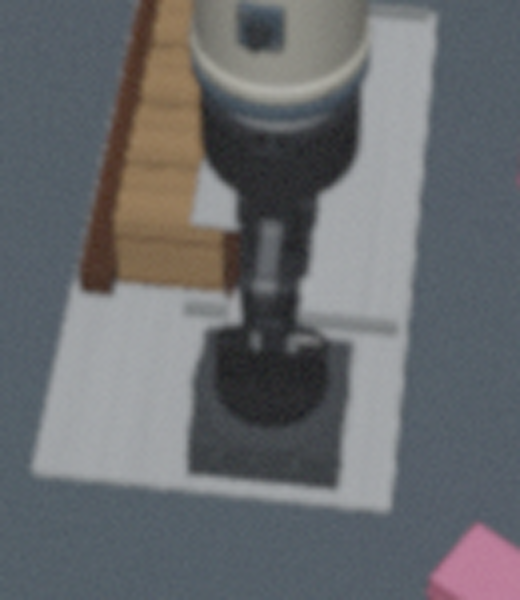

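The side crop shows the fingers centred over the knob (fingers near (265,320) in the crop, bar beneath), so I'll descend.

Emit:
{"fn": "step_arm", "kwargs": {"moves": [[[0, 0, 0], [0, 0, 0.1], 0.0], [[0, 0, 0], [0, 0, 0.18], 0.0], [[0, 0, 0], [0, 0, 0.25], 0.0], [[0, 0, 0], [0, 0, 0.25], 0.0]]}}

```text
clock: 2.8
eef_pos: [499.2, 374.3, 60.2]
tcp_rot: [-3.141, -0.002, -3.035]
contact_force: [-0.7, 0.3, -0.5]
opening: 0.499
grasp_force: 0.0
```

Emit:
{"fn": "step_arm", "kwargs": {"moves": [[[0, 0, 0], [0, 0, 0], -1], [[0, 0, 0], [0, 0, 0], -1], [[0, 0, 0], [0, 0, 0], -1], [[0, 0, 0], [0, 0, 0], -1], [[0, 0, 0], [0, 0, 0], -1], [[0, 0, 0], [0, 0, 0], -1]], "squeeze": 60}}

```text
clock: 3.4
eef_pos: [500.7, 374.4, 62.4]
tcp_rot: [3.141, 0.001, -3.036]
contact_force: [-0.4, -1.7, 6.0]
opening: 0.151
grasp_force: 59.3
```

Emit:
{"fn": "step_arm", "kwargs": {"moves": [[[0, 0, 0.15], [0, 0, 0], -1], [[0, 0, 0.3], [0, 0, 0], -1], [[0, 0, 0.45], [0, 0, 0], -1], [[0, 0, 0.6], [0, 0, 0], -1], [[0, 0, 0.75], [0, 0, 0], -1], [[0, 0, 0.9], [0, 0, 0], -1], [[0, 0, 1], [0, 0, 0], -1], [[0, 0, 1], [0, 0, 0], -1]]}}

```text
clock: 4.2
eef_pos: [500.6, 374.1, 62.4]
tcp_rot: [3.141, 0.001, 2.459]
contact_force: [-0.5, -4.6, 7.2]
opening: 0.15
grasp_force: 59.4
```

Emit:
{"fn": "step_arm", "kwargs": {"moves": [[[0, 0, 0.15], [0, 0, 0], -1], [[0, 0, 0.3], [0, 0, 0], -1], [[0, 0, 0.45], [0, 0, 0], -1], [[0, 0, 0.54], [0, 0, 0], -1], [[0, 0, 0.54], [0, 0, 0], -1], [[0, 0, 0.54], [0, 0, 0], -1]]}}

```text
clock: 4.8
eef_pos: [500.5, 373.9, 62.4]
tcp_rot: [3.141, 0.001, 2.039]
contact_force: [-1.6, -3.7, 7.9]
opening: 0.147
grasp_force: 59.5
```

Emit:
{"fn": "step_arm", "kwargs": {"moves": [[[0, 0, 0], [0, 0, 0], -0.3], [[0, 0, 0], [0, 0, 0], 0], [[0, 0, 0], [0, 0, 0], 0], [[0, 0, 0], [0, 0, -0.2], 0], [[0, 0, 0], [0, 0, -0.4], 0], [[0, 0, 0], [0, 0, -0.6], 0], [[0, 0, 0], [0, 0, -0.6], 0]]}}

```text
clock: 5.5
eef_pos: [502.9, 376.6, 187.2]
tcp_rot: [3.132, -0.002, 2.038]
contact_force: [1.0, 0.4, -0.4]
opening: 0.505
grasp_force: 0.0
```

Run:
```python
from h import *
g=imaging.grab_frame("side"); crop("side",g,260,260,130,150,4,"c4")
c=telemetry.sense();print(c["tcp_rot"],c["eef_pos"])
print(delta(M((-21,-57,180)),Q[2]+np.pi/2))
```

```text
[ 3.13569019e+00 -1.11172771e-03  2.03824954e+00] [501.75102502 375.68946705 184.43690878]
([-0.9347, -0.2544, 0.0196], [0.0072, -0.0028, 0.4606])
```

View pics/c4.png

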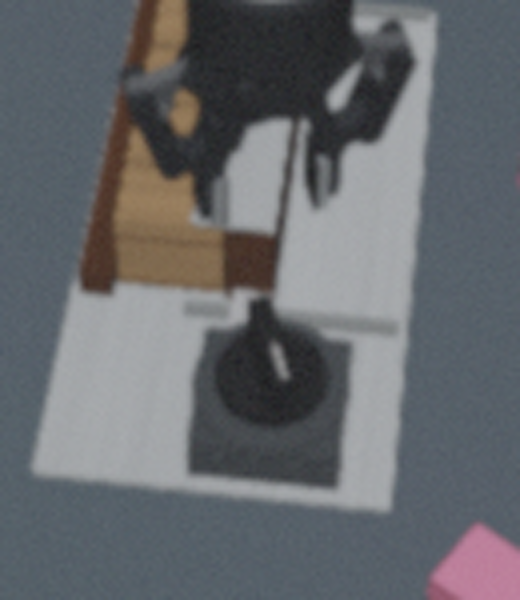

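Knob crop: the bar has turned about 70° and the lock is released (bar from (258,305) to (285,375)). Next is the jaw tab.

Emit:
{"fn": "step_arm", "kwargs": {"moves": [[[0, 0, 0.1], [-0.24, -0.06, 0], 0.0], [[0, 0, 0.3], [-0.48, -0.13, 0], 0.0], [[0, 0, 0.46], [-0.72, -0.19, 0], 0.0], [[0, 0, 0.46], [-0.93, -0.25, 0], 0.0], [[0, 0, 0.46], [-0.93, -0.25, 0.0], 0.0], [[0, 0, 0.46], [-0.93, -0.25, 0.0], 0.0], [[0, 0, 0.46], [-0.93, -0.25, 0.0], 0.0]]}}

```text
clock: 6.25
eef_pos: [538.9, 186.4, 180.5]
tcp_rot: [-3.141, -0.0, 1.677]
contact_force: [-0.6, -0.0, 0.1]
opening: 0.502
grasp_force: 0.0
```

Run:
```python
from h import *
print(delta(M((-20.5,-55,87)),Q[2]+np.pi/2))
print([(d["xy"],d["conf"]) for d in imaging.mark_of("side","jaw_grip")])if 0 else 0
```

```text
([0.0065, 0.011, 0.4677], [-0.0013, -0.0002, 0.0009])
```

Emit:
{"fn": "step_arm", "kwargs": {"moves": [[[0, 0, 0], [0, 0.01, 0.2], 0.0], [[0, 0, 0], [0, 0.01, 0.4], 0.0], [[0, 0, 0], [0, 0.01, 0.46], 0.0], [[0, 0, 0], [0, 0.01, 0.46], -1], [[0, 0, 0], [0, 0.01, 0.46], -1], [[0, 0, 0], [0, 0.01, 0.46], -1], [[0, 0, 0], [0, 0.01, 0.46], -1], [[0, 0, 0], [0, 0.01, 0.46], -1]]}}

```text
clock: 7.05
eef_pos: [541.1, 186.8, 90.4]
tcp_rot: [3.141, -0.001, 1.677]
contact_force: [-5.0, 4.6, -3.8]
opening: 0.147
grasp_force: 59.9
```

Emit:
{"fn": "step_arm", "kwargs": {"moves": [[[0, 0, 0], [0, -0.05, 0], -1], [[0, 0, 0], [0, -0.1, 0], -1], [[0, 0, 0], [0, -0.15, 0], -1], [[0, 0, 0], [0, -0.2, 0], -1], [[0, 0, 0], [0, -0.25, 0], -1], [[0, 0, 0], [0, -0.3, 0], -1], [[0, 0, 0], [0, -0.33, 0], -1], [[0, 0, 0], [0, -0.33, 0], -1]]}}

```text
clock: 7.85
eef_pos: [476.4, 180.0, 90.4]
tcp_rot: [3.138, -0.002, 1.677]
contact_force: [1.6, 5.5, -8.5]
opening: 0.147
grasp_force: 62.3
```

Emit:
{"fn": "step_arm", "kwargs": {"moves": [[[0, 0, 0], [0, 0, 0], -1], [[0, 0, 0], [0, 0, 0], -0.5], [[0, 0, 0], [0, 0, 0], 0], [[0, 0, 0], [0, 0, -0.2], 0], [[0, 0, 0], [0, 0, -0.4], 1], [[0, 0, 0], [0, 0, -0.6], 1], [[0, 0, 0], [0, 0, -0.6], 1]]}}

```text
clock: 8.55
eef_pos: [479.0, 180.0, 215.2]
tcp_rot: [3.132, -0.002, 1.677]
contact_force: [0.4, -0.4, -0.0]
opening: 0.977
grasp_force: 0.0
```

Run:
```python
from h import *
f=imaging.grab_frame("top");g=imaging.grab_frame("side");
a=cv2.resize(f[205:313,162:332,::-1],None,fx=3,fy=3);b=cv2.resize(g[240:390,260:380,::-1],None,fx=2.16,fy=2.16);cv2.imwrite("pics/c5.png",np.hstack([a,b[:324]]))
print(telemetry.sense()["eef_pos"]);print(delta(M((24.5,-101,130)),Q[2]+np.pi/2))
```

```text
[476.39469204 179.06332469 210.64659333]
([-0.2203, 0.5489, 0.4049], [0.0041, -0.0007, 0.0005])
```

View pics/c5.png

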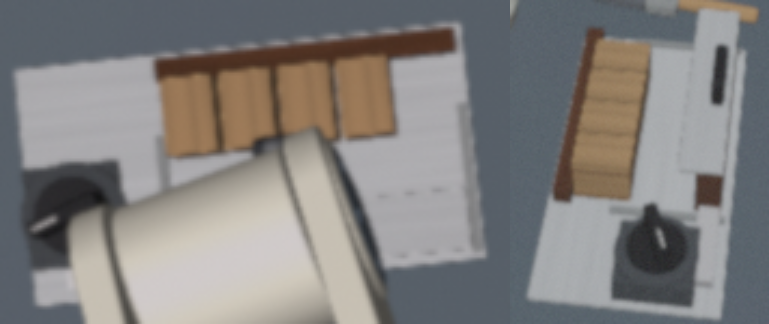

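Crop: the jaw is open (tab at (720,75) on the right panel) and the four boxes stand free in the expected places, the outermost at crop (365,95). I'll pick the one at y=−101 first.

Emit:
{"fn": "step_arm", "kwargs": {"moves": [[[0, 0, 0], [-0.1, 0.22, 0], 1], [[0, 0, 0], [-0.18, 0.44, 0], 1], [[0, 0, 0], [-0.22, 0.549, 0.15], 1], [[0, 0, 0], [-0.22, 0.549, 0.38], 1], [[0, 0, 0], [-0.22, 0.549, 0.55], 1], [[0, 0, 0], [-0.22, 0.549, 0.55], 1]]}}

```text
clock: 9.25
eef_pos: [585.0, 145.5, 93.1]
tcp_rot: [-3.13, 0.002, 1.677]
contact_force: [0.0, -0.1, -0.1]
opening: 1.003
grasp_force: 0.0
```

Run:
```python
from h import *
print(delta(M((24.5,-101,36)),Q[2]+np.pi/2))
```

```text
([0.0049, 0.0314, 0.285], [-0.0141, 0.0021, 0.0002])
```

Emit:
{"fn": "step_arm", "kwargs": {"moves": [[[0, 0, 0], [0, 0, 0.15], 1], [[0, 0, 0], [0, 0, 0.3], 1], [[0, 0, 0], [0, 0, 0.31], 1], [[0, 0, 0], [0, 0, 0.31], 1], [[0, 0, 0], [0, 0, 0.31], -1], [[0, 0, 0], [0, 0, 0.31], -1], [[0, 0, 0], [0, 0, 0.31], -1], [[0, 0, 0], [0, 0, 0.31], -1]], "squeeze": 50}}

```text
clock: 10.05
eef_pos: [590.8, 147.3, 39.5]
tcp_rot: [3.139, -0.0, 1.677]
contact_force: [-1.0, -0.0, 6.1]
opening: 0.688
grasp_force: 54.0
```

Emit:
{"fn": "step_arm", "kwargs": {"moves": [[[0, 0, 0], [0, 0, 0], -1], [[0, 0, 0], [0, 0, -0.1], -1], [[0, 0, 0], [0, 0, -0.3], -1], [[0, 0, 0], [0, 0, -0.45], -1], [[0, 0, 0], [0, 0, -0.45], -1]]}}

```text
clock: 10.55
eef_pos: [592.7, 147.7, 133.0]
tcp_rot: [3.133, -0.001, 1.677]
contact_force: [0.5, 0.2, 0.0]
opening: 0.694
grasp_force: 54.4
```

Run:
```python
from h import *
print(delta((537,-126,130),np.pi/2),telemetry.sense()["grasp_force"])
```

```text
([-1.3313, -0.4221, 0.0097], [0.011, -0.0021, 0.1352]) 54.401087164878845
```

Emit:
{"fn": "step_arm", "kwargs": {"moves": [[[0, 0, 0.05], [-0.2, -0.06, 0], -1], [[0, 0, 0.1], [-0.45, -0.14, 0], -1], [[0, 0, 0.135], [-0.7, -0.22, 0], -1], [[0, 0, 0.135], [-0.9, -0.29, 0], -1], [[0, 0, 0.135], [-1, -0.32, 0], -1], [[0, 0, 0.135], [-1, -0.32, 0], -1], [[0, 0, 0.135], [-1, -0.32, 0], -1]]}}

```text
clock: 11.25
eef_pos: [547.1, -58.8, 127.5]
tcp_rot: [3.141, -0.0, 1.569]
contact_force: [0.0, 0.8, -1.5]
opening: 0.688
grasp_force: 54.3
```

Run:
```python
from h import *
print(delta((537,-126,38),np.pi/2),telemetry.sense()["opening"])
```

```text
([-0.3361, -0.0503, 0.4472], [0.0005, -0.0004, -0.0017]) 0.6877599729891594
```

Emit:
{"fn": "step_arm", "kwargs": {"moves": [[[0, 0, 0], [-0.18, -0.03, 0], -1], [[0, 0, 0], [-0.336, -0.05, 0], -1], [[0, 0, 0], [-0.336, -0.05, 0.1], -1], [[0, 0, 0], [-0.336, -0.05, 0.25], -1], [[0, 0, 0], [-0.336, -0.05, 0.35], -1], [[0, 0, 0], [-0.336, -0.05, 0.42], -1], [[0, 0, 0], [-0.336, -0.05, 0.443], -1], [[0, 0, 0], [-0.336, -0.05, 0.443], -1]]}}

```text
clock: 12.05
eef_pos: [537.2, -125.2, 38.4]
tcp_rot: [-3.141, -0.0, 1.572]
contact_force: [0.2, 0.2, -0.8]
opening: 0.693
grasp_force: 54.4
```

Emit:
{"fn": "step_arm", "kwargs": {"moves": [[[0, 0, 0], [0, 0, 0], -1], [[0, 0, 0], [0, 0, 0], 0.7], [[0, 0, 0], [0, 0, 0], 1], [[0, 0, 0], [0, 0, 0], 1], [[0, 0, 0], [0, 0, -0.2], 1], [[0, 0, 0], [0, 0, -0.45], 1], [[0, 0, 0], [0, 0, -0.45], 1]]}}

```text
clock: 12.75
eef_pos: [541.0, -127.0, 134.8]
tcp_rot: [3.132, 0.002, 1.571]
contact_force: [0.8, -0.4, 0.2]
opening: 1.003
grasp_force: 0.0
```

Run:
```python
from h import *
print(delta(M((24.5,-55,100)),Q[2]+np.pi/2))
f=imaging.grab_frame("top");cv2.imwrite("pics/c6.png",cv2.resize(f[205:313,162:522,::-1],None,fx=2,fy=2))
```

```text
([1.5986, 0.2214, 0.1727], [0.0121, 0.0035, -0.1347])
```

View pics/c6.png

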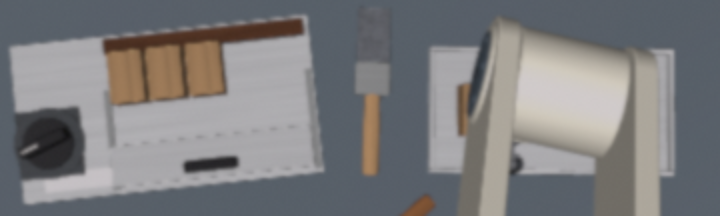

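Crop: three boxes remain at (125,75), (165,70) and (205,68). The first shows in the tray at (462,110). On to the next.

Emit:
{"fn": "step_arm", "kwargs": {"moves": [[[0, 0, -0.05], [0.2, 0.03, 0], 1], [[0, 0, -0.1], [0.45, 0.06, 0], 1], [[0, 0, -0.135], [0.7, 0.1, 0], 1], [[0, 0, -0.135], [0.95, 0.13, 0], 1], [[0, 0, -0.135], [1, 0.14, 0], 1], [[0, 0, -0.135], [1, 0.14, 0], 1]]}}

```text
clock: 13.4
eef_pos: [564.7, 75.6, 127.9]
tcp_rot: [-3.141, 0.0, 1.68]
contact_force: [-0.5, -1.5, 0.5]
opening: 1.0
grasp_force: 0.0
```

Run:
```python
from h import *
print(delta(M((24.5,-55,38)),Q[2]+np.pi/2))
```

```text
([0.5703, 0.1683, 0.4494], [-0.0013, 0.0, 0.0044])
```

Emit:
{"fn": "step_arm", "kwargs": {"moves": [[[0, 0, 0], [0.2, 0.06, 0], 1], [[0, 0, 0], [0.43, 0.13, 0], 1], [[0, 0, 0], [0.57, 0.168, 0], 1], [[0, 0, 0], [0.57, 0.168, 0], 1], [[0, 0, 0], [0.57, 0.168, 0.2], 1], [[0, 0, 0], [0.57, 0.168, 0.4], 1], [[0, 0, 0], [0.57, 0.168, 0.45], 1], [[0, 0, 0], [0.57, 0.168, 0.45], 1]]}}

```text
clock: 14.2
eef_pos: [585.0, 188.8, 37.1]
tcp_rot: [-3.137, 0.001, 1.676]
contact_force: [-0.1, 0.2, 0.4]
opening: 0.998
grasp_force: 0.0
```

Emit:
{"fn": "step_arm", "kwargs": {"moves": [[[0, 0, 0], [0, 0, 0], -1], [[0, 0, 0], [0, 0, 0], -1], [[0, 0, 0], [0, 0, 0], -1], [[0, 0, 0], [0, 0, 0], -1], [[0, 0, 0], [0, 0, -0.1], -1], [[0, 0, 0], [0, 0, -0.3], -1], [[0, 0, 0], [0, 0, -0.45], -1], [[0, 0, 0], [0, 0, -0.45], -1]]}}

```text
clock: 15.0
eef_pos: [589.8, 192.0, 134.9]
tcp_rot: [3.132, -0.002, 1.677]
contact_force: [0.2, 1.2, -1.4]
opening: 0.693
grasp_force: 54.6
```

Run:
```python
from h import *
print(delta((537,-186,38),np.pi/2))
```

```text
([-1.8521, -0.4677, 0.4765], [0.012, -0.003, 0.1354])
```

Emit:
{"fn": "step_arm", "kwargs": {"moves": [[[0, 0, 0.05], [-0.2, -0.05, 0], -1], [[0, 0, 0.1], [-0.45, -0.11, 0], -1], [[0, 0, 0.135], [-0.7, -0.18, 0], -1], [[0, 0, 0.135], [-0.95, -0.24, 0], -1], [[0, 0, 0.135], [-1, -0.25, 0], -1], [[0, 0, 0.135], [-1, -0.25, 0], -1], [[0, 0, 0.135], [-1, -0.25, 0], -1]]}}

```text
clock: 15.7
eef_pos: [558.1, -12.9, 128.9]
tcp_rot: [3.141, -0.0, 1.57]
contact_force: [0.8, -0.5, -0.7]
opening: 0.69
grasp_force: 54.5
```

Run:
```python
from h import *
print(delta((537,-186,38),np.pi/2))
```

```text
([-0.8659, -0.1053, 0.4542], [0.0008, -0.0005, -0.001])
```

Emit:
{"fn": "step_arm", "kwargs": {"moves": [[[0, 0, 0], [-0.2, -0.02, 0], -1], [[0, 0, 0], [-0.45, -0.05, 0], -1], [[0, 0, 0], [-0.68, -0.08, 0], -1], [[0, 0, 0], [-0.866, -0.105, 0], -1], [[0, 0, 0], [-0.866, -0.105, 0], -1], [[0, 0, 0], [-0.866, -0.105, 0.15], -1], [[0, 0, 0], [-0.866, -0.105, 0.3], -1], [[0, 0, 0], [-0.866, -0.105, 0.4], -1]]}}

```text
clock: 16.5
eef_pos: [537.0, -184.4, 47.0]
tcp_rot: [-3.141, -0.001, 1.572]
contact_force: [0.4, -0.5, -0.5]
opening: 0.688
grasp_force: 54.5
```

Emit:
{"fn": "step_arm", "kwargs": {"moves": [[[0, 0, 0], [0, 0, 0.05], -1], [[0, 0, 0], [0, 0, 0.05], -1], [[0, 0, 0], [0, 0, 0.05], 0.7], [[0, 0, 0], [0, 0, 0.05], 1], [[0, 0, 0], [0, 0, 0.05], 1], [[0, 0, 0], [0, 0, -0.2], 1], [[0, 0, 0], [0, 0, -0.4], 1], [[0, 0, 0], [0, 0, -0.4], 1]]}}

```text
clock: 17.3
eef_pos: [540.5, -187.5, 134.4]
tcp_rot: [3.133, 0.003, 1.571]
contact_force: [0.6, -0.3, 0.2]
opening: 0.999
grasp_force: 0.0
```

Emit:
{"fn": "step_arm", "kwargs": {"moves": [[[0, 0, -0.05], [0.2, 0.03, 0], 1], [[0, 0, -0.1], [0.45, 0.06, 0], 1], [[0, 0, -0.135], [0.7, 0.1, 0], 1], [[0, 0, -0.135], [0.95, 0.11, 0], 1], [[0, 0, -0.135], [1, 0.11, 0], 1], [[0, 0, -0.135], [1, 0.11, 0], 1]]}}

```text
clock: 17.9
eef_pos: [558.8, 15.3, 128.7]
tcp_rot: [3.142, 0.0, 1.68]
contact_force: [0.1, -0.4, -0.4]
opening: 0.999
grasp_force: 0.0
```

Run:
```python
from h import *
print(delta(M((24.5,-9,38)),Q[2]+np.pi/2))
f=imaging.grab_frame("top");g=imaging.grab_frame("side")
cv2.imwrite("pics/c7.png",np.vstack([cv2.resize(f[205:313,162:522,::-1],None,fx=2,fy=2),cv2.resize(g[140:320,180:420,::-1],(480,360))[:, :].copy().__class__((0,720,3),np.uint8) if 0 else cv2.copyMakeBorder(cv2.resize(g[140:310,240:420,::-1],(381,360)),0,0,0,339,0)]))
```

```text
([1.097, 0.231, 0.4533], [0.0001, 0.0, 0.0046])
```

View pics/c7.png

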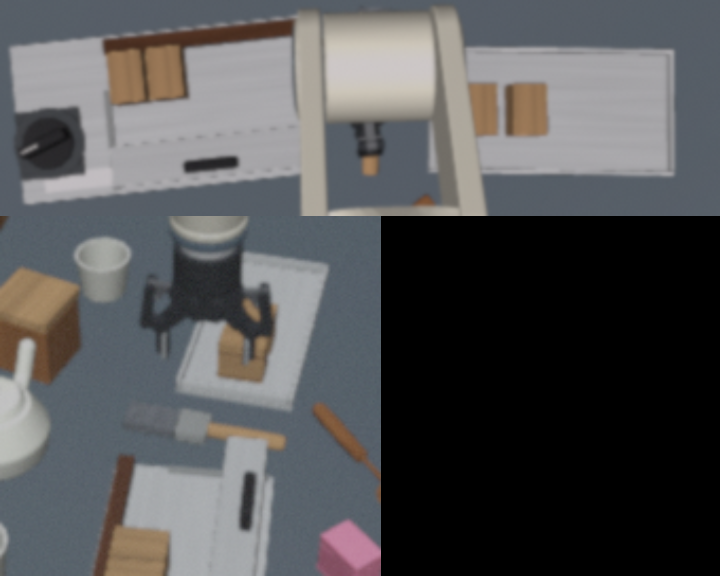

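Crop: two boxes stand upright in the tray at (480,108) and (527,108), with two left in the clamp. Continuing.

Emit:
{"fn": "step_arm", "kwargs": {"moves": [[[0, 0, 0], [0.2, 0.04, 0], 1], [[0, 0, 0], [0.45, 0.09, 0], 1], [[0, 0, 0], [0.7, 0.15, 0], 1], [[0, 0, 0], [0.95, 0.2, 0], 1], [[0, 0, 0], [1, 0.23, 0], 1], [[0, 0, 0], [1, 0.23, 0], 1]]}}

```text
clock: 18.6
eef_pos: [584.4, 217.7, 128.5]
tcp_rot: [3.141, 0.0, 1.678]
contact_force: [0.4, -0.3, -0.6]
opening: 1.001
grasp_force: 0.0
```

Emit:
{"fn": "step_arm", "kwargs": {"moves": [[[0, 0, 0], [0.1, 0, 0], 1], [[0, 0, 0], [0.1, 0, 0.0], 1], [[0, 0, 0], [0.1, 0, 0.1], 1], [[0, 0, 0], [0.1, 0, 0.2], 1], [[0, 0, 0], [0.1, 0, 0.2], 1]]}}

```text
clock: 19.1
eef_pos: [579.7, 234.0, 86.3]
tcp_rot: [-3.137, 0.002, 1.675]
contact_force: [-0.2, -0.3, 0.4]
opening: 0.998
grasp_force: 0.0
```

Run:
```python
from h import *
print(delta(M((24.5,-9,38)),Q[2]+np.pi/2))
```

```text
([0.0219, 0.0087, 0.2413], [-0.006, 0.0024, -0.0016])
```

Emit:
{"fn": "step_arm", "kwargs": {"moves": [[[0, 0, 0], [0, 0, 0.12], 1], [[0, 0, 0], [0, 0, 0.25], 1], [[0, 0, 0], [0, 0, 0.25], 1], [[0, 0, 0], [0, 0, 0.25], 1], [[0, 0, 0], [0, 0, 0.25], -1], [[0, 0, 0], [0, 0, 0.25], -1], [[0, 0, 0], [0, 0, 0.25], -1], [[0, 0, 0], [0, 0, 0.25], -1]]}}

```text
clock: 19.9
eef_pos: [582.0, 237.3, 40.5]
tcp_rot: [3.14, -0.0, 1.677]
contact_force: [-1.6, -2.5, 8.0]
opening: 0.691
grasp_force: 54.4
```

Emit:
{"fn": "step_arm", "kwargs": {"moves": [[[0, 0, 0], [0, 0, 0], -1], [[0, 0, 0], [0, 0, -0.1], -1], [[0, 0, 0], [0, 0, -0.3], -1], [[0, 0, 0], [0, 0, -0.45], -1], [[0, 0, 0], [0, 0, -0.45], -1], [[0, 0, 0], [0, 0, -0.45], -1]]}}

```text
clock: 20.5
eef_pos: [581.8, 237.5, 130.0]
tcp_rot: [3.139, -0.001, 1.677]
contact_force: [-0.0, -0.5, -1.2]
opening: 0.696
grasp_force: 54.5
```

Emit:
{"fn": "step_arm", "kwargs": {"moves": [[[0, 0, 0.05], [-0.2, -0.05, 0], -1], [[0, 0, 0.1], [-0.45, -0.11, 0], -1], [[0, 0, 0.135], [-0.7, -0.18, 0], -1], [[0, 0, 0.135], [-0.95, -0.23, 0], -1], [[0, 0, 0.135], [-1, -0.23, 0], -1], [[0, 0, 0.135], [-1, -0.23, 0], -1]]}}

```text
clock: 21.1
eef_pos: [556.0, 31.5, 127.8]
tcp_rot: [-3.14, 0.0, 1.568]
contact_force: [0.1, 0.7, -0.9]
opening: 0.69
grasp_force: 54.4
```

Run:
```python
from h import *
print(delta((537,-246,38),np.pi/2))
```

```text
([-1.3875, -0.09, 0.4494], [-0.0022, 0.0003, -0.0038])
```

Emit:
{"fn": "step_arm", "kwargs": {"moves": [[[0, 0, 0], [-0.2, -0.02, 0], -1], [[0, 0, 0], [-0.45, -0.04, 0], -1], [[0, 0, 0], [-0.7, -0.06, 0], -1], [[0, 0, 0], [-0.95, -0.08, 0], -1], [[0, 0, 0], [-1, -0.09, 0], -1], [[0, 0, 0], [-1, -0.09, 0], -1]]}}

```text
clock: 21.7
eef_pos: [538.7, -166.9, 128.0]
tcp_rot: [-3.141, -0.001, 1.569]
contact_force: [1.2, 0.4, -1.6]
opening: 0.697
grasp_force: 54.4
```

Emit:
{"fn": "step_arm", "kwargs": {"moves": [[[0, 0, 0], [-0.2, 0, 0], -1], [[0, 0, 0], [-0.375, 0, 0], -1], [[0, 0, 0], [-0.375, 0, 0], -1], [[0, 0, 0], [-0.375, 0, 0.15], -1], [[0, 0, 0], [-0.375, 0, 0.3], -1], [[0, 0, 0], [-0.375, 0, 0.4], -1], [[0, 0, 0], [-0.375, 0, 0.4], -1]]}}

```text
clock: 22.4
eef_pos: [537.2, -238.0, 45.7]
tcp_rot: [-3.136, -0.003, 1.573]
contact_force: [0.2, 0.1, -1.3]
opening: 0.695
grasp_force: 54.3
```

Run:
```python
from h import *
print(delta((537,-246,38),np.pi/2))
```

```text
([-0.0401, -0.0009, 0.0385], [-0.0067, -0.0038, 0.0024])
```

Emit:
{"fn": "step_arm", "kwargs": {"moves": [[[0, 0, 0], [-0.02, 0, 0.025], -1], [[0, 0, 0], [-0.02, 0, 0.045], -1], [[0, 0, 0], [-0.02, 0, 0.045], -1], [[0, 0, 0], [-0.02, 0, 0.045], 0.7], [[0, 0, 0], [-0.02, 0, 0.045], 1], [[0, 0, 0], [-0.02, 0, 0.045], 1], [[0, 0, 0], [-0.02, 0, -0.2], 1], [[0, 0, 0], [-0.02, 0, -0.4], 1]]}}

```text
clock: 23.2
eef_pos: [538.2, -245.4, 129.5]
tcp_rot: [-3.14, -0.001, 1.571]
contact_force: [0.7, -0.1, 0.3]
opening: 1.002
grasp_force: 0.0
```

Emit:
{"fn": "step_arm", "kwargs": {"moves": [[[0, 0, -0.05], [0.2, 0.03, 0], 1], [[0, 0, -0.1], [0.45, 0.06, 0], 1], [[0, 0, -0.135], [0.7, 0.08, 0], 1], [[0, 0, -0.135], [0.95, 0.08, 0], 1], [[0, 0, -0.135], [1, 0.08, 0], 1], [[0, 0, -0.135], [1, 0.08, 0], 1]]}}

```text
clock: 23.8
eef_pos: [554.8, -44.0, 129.0]
tcp_rot: [3.141, 0.0, 1.68]
contact_force: [0.5, -0.5, 0.0]
opening: 1.001
grasp_force: 0.0
```

Run:
```python
from h import *
print(delta(M((24.5,37,38)),Q[2]+np.pi/2))
f=imaging.grab_frame("top");cv2.imwrite("pics/c8.png",cv2.resize(f[205:313,162:522,::-1],None,fx=2,fy=2))
```

```text
([1.6197, 0.2833, 0.4548], [0.0004, 0.0001, 0.0043])
```

View pics/c8.png

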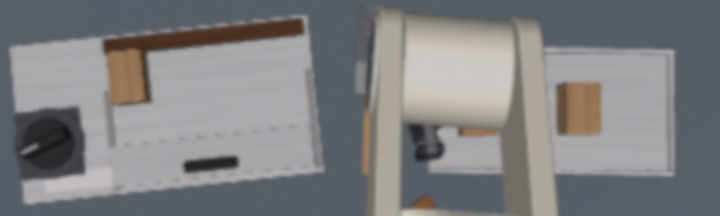

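The third box stands in the tray at (580,108) and the last is in its place at (127,76).

Emit:
{"fn": "step_arm", "kwargs": {"moves": [[[0, 0, 0], [0.2, 0.04, 0], 1], [[0, 0, 0], [0.45, 0.08, 0], 1], [[0, 0, 0], [0.7, 0.13, 0], 1], [[0, 0, 0], [0.95, 0.18, 0], 1], [[0, 0, 0], [1, 0.2, 0], 1], [[0, 0, 0], [1, 0.2, 0], 1]]}}

```text
clock: 24.45
eef_pos: [574.3, 157.8, 128.7]
tcp_rot: [3.141, 0.0, 1.678]
contact_force: [0.9, -0.4, 0.2]
opening: 0.998
grasp_force: 0.0
```

Emit:
{"fn": "step_arm", "kwargs": {"moves": [[[0, 0, 0], [0.2, 0.03, 0], 1], [[0, 0, 0], [0.45, 0.06, 0], 1], [[0, 0, 0], [0.62, 0.083, 0], 1], [[0, 0, 0], [0.62, 0.083, 0], 1], [[0, 0, 0], [0.62, 0.083, 0], 1], [[0, 0, 0], [0.62, 0.083, 0.1], 1], [[0, 0, 0], [0.62, 0.083, 0.2], 1], [[0, 0, 0], [0.62, 0.083, 0.2], 1]]}}

```text
clock: 25.25
eef_pos: [575.3, 278.9, 86.2]
tcp_rot: [-3.137, 0.002, 1.675]
contact_force: [-0.6, 0.2, -0.6]
opening: 0.999
grasp_force: 0.0
```

Run:
```python
from h import *
print(delta(M((24.5,37,38)),Q[2]+np.pi/2))
```

```text
([0.0262, 0.0068, 0.2408], [-0.0061, 0.0029, -0.0023])
```

Emit:
{"fn": "step_arm", "kwargs": {"moves": [[[0, 0, 0], [0.01, 0, 0.12], 1], [[0, 0, 0], [0.01, 0, 0.25], 1], [[0, 0, 0], [0.01, 0, 0.25], 1], [[0, 0, 0], [0.01, 0, 0.25], 1], [[0, 0, 0], [0.01, 0, 0.25], -1], [[0, 0, 0], [0.01, 0, 0.25], -1], [[0, 0, 0], [0.01, 0, 0.25], -1], [[0, 0, 0], [0.01, 0, 0.25], -1]]}}

```text
clock: 26.05
eef_pos: [577.0, 284.7, 40.6]
tcp_rot: [3.14, -0.0, 1.677]
contact_force: [-2.7, -1.4, 8.1]
opening: 0.695
grasp_force: 54.5
```

Emit:
{"fn": "step_arm", "kwargs": {"moves": [[[0, 0, 0], [0, 0, 0], -1], [[0, 0, 0], [0, 0, -0.1], -1], [[0, 0, 0], [0, 0, -0.3], -1], [[0, 0, 0], [0, 0, -0.45], -1], [[0, 0, 0], [0, 0, -0.45], -1], [[0, 0, 0], [0, 0, -0.45], -1]]}}

```text
clock: 26.65
eef_pos: [577.0, 284.9, 130.1]
tcp_rot: [3.139, -0.001, 1.677]
contact_force: [-1.2, -0.7, -1.7]
opening: 0.696
grasp_force: 54.6
```

Emit:
{"fn": "step_arm", "kwargs": {"moves": [[[0, 0, 0.05], [-0.2, -0.04, 0], -1], [[0, 0, 0.1], [-0.45, -0.09, 0], -1], [[0, 0, 0.135], [-0.7, -0.14, 0], -1], [[0, 0, 0.135], [-0.95, -0.18, 0], -1], [[0, 0, 0.135], [-1, -0.18, 0], -1], [[0, 0, 0.135], [-1, -0.18, 0], -1]]}}

```text
clock: 27.25
eef_pos: [561.2, 80.0, 127.8]
tcp_rot: [-3.14, 0.0, 1.568]
contact_force: [0.2, 0.2, -1.2]
opening: 0.691
grasp_force: 54.5
```

Emit:
{"fn": "step_arm", "kwargs": {"moves": [[[0, 0, 0], [-0.2, -0.02, 0], -1], [[0, 0, 0], [-0.45, -0.04, 0], -1], [[0, 0, 0], [-0.7, -0.06, 0], -1], [[0, 0, 0], [-0.95, -0.08, 0], -1], [[0, 0, 0], [-1, -0.08, 0], -1], [[0, 0, 0], [-1, -0.08, 0], -1]]}}

```text
clock: 27.85
eef_pos: [546.1, -118.5, 128.1]
tcp_rot: [-3.141, -0.0, 1.569]
contact_force: [-0.2, 0.7, -1.1]
opening: 0.687
grasp_force: 54.5
```

Run:
```python
from h import *
print(delta((537,-306,38),np.pi/2))
```

```text
([-0.9377, -0.0434, 0.4503], [-0.0006, -0.0005, -0.0024])
```

Emit:
{"fn": "step_arm", "kwargs": {"moves": [[[0, 0, 0], [-0.2, -0.01, 0], -1], [[0, 0, 0], [-0.45, -0.02, 0], -1], [[0, 0, 0], [-0.7, -0.03, 0], -1], [[0, 0, 0], [-0.925, -0.043, 0], -1], [[0, 0, 0], [-0.925, -0.043, 0], -1], [[0, 0, 0], [-0.925, -0.043, 0.15], -1], [[0, 0, 0], [-0.925, -0.043, 0.3], -1], [[0, 0, 0], [-0.925, -0.043, 0.4], -1]]}}

```text
clock: 28.65
eef_pos: [537.5, -299.9, 46.4]
tcp_rot: [-3.14, -0.002, 1.572]
contact_force: [-0.4, 0.3, -0.9]
opening: 0.692
grasp_force: 54.6
```

Emit:
{"fn": "step_arm", "kwargs": {"moves": [[[0, 0, 0], [0, 0, 0.025], -1], [[0, 0, 0], [0, 0, 0.045], -1], [[0, 0, 0], [0, 0, 0.045], -1], [[0, 0, 0], [0, 0, 0.045], 0.7], [[0, 0, 0], [0, 0, 0.045], 1], [[0, 0, 0], [0, 0, 0.045], 1], [[0, 0, 0], [0, 0, -0.2], 1], [[0, 0, 0], [0, 0, -0.4], 1]]}}

```text
clock: 29.45
eef_pos: [536.9, -303.0, 129.7]
tcp_rot: [-3.14, -0.001, 1.571]
contact_force: [1.2, -0.8, -0.1]
opening: 1.001
grasp_force: 0.0
```

Emit:
{"fn": "step_arm", "kwargs": {"moves": [[[0, 0, -0.05], [0.2, -0.03, 0], 0.5], [[0, 0, -0.1], [0.45, -0.07, -0.1], 0], [[0, 0, -0.135], [0.7, -0.11, -0.2], 0], [[0, 0, -0.135], [0.95, -0.15, -0.3], 0], [[0, 0, -0.135], [1, -0.15, -0.3], 0], [[0, 0, -0.135], [1, -0.15, -0.3], 0]]}}

```text
clock: 30.05
eef_pos: [507.5, -100.8, 190.3]
tcp_rot: [3.139, 0.0, 1.68]
contact_force: [-0.0, 0.5, -0.1]
opening: 0.503
grasp_force: 0.0
```

Emit:
{"fn": "step_arm", "kwargs": {"moves": [[[0, 0, 0], [0.2, 0, 0], 0], [[0, 0, 0], [0.45, 0, 0], 0], [[0, 0, 0], [0.7, 0, 0], 0], [[0, 0, 0], [0.95, 0, 0], 0], [[0, 0, 0], [1, 0, 0], 0], [[0, 0, 0], [1, 0, 0], 0]]}}

```text
clock: 30.65
eef_pos: [486.3, 96.4, 188.6]
tcp_rot: [3.141, 0.0, 1.679]
contact_force: [-0.1, 0.5, -0.2]
opening: 0.499
grasp_force: 0.0
```

Run:
```python
from h import *
print(delta(M((-85,-55,120)),Q[2]+np.pi/2))
f=imaging.grab_frame("top");cv2.imwrite("pics/c9.png",cv2.resize(f[205:313,162:522,::-1],None,fx=2,fy=2))
```

```text
([0.4262, -0.0018, 0.3429], [0.0002, 0.0004, 0.0038])
```

View pics/c9.png

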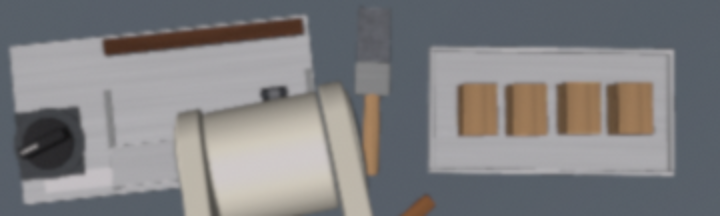

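All four boxes stand in the tray at (478,108), (527,108), (580,108) and (631,108), and the clamp is empty. Now to push the jaw home.

Emit:
{"fn": "step_arm", "kwargs": {"moves": [[[0, 0, 0], [0.2, 0, 0], 0], [[0, 0, 0], [0.42, 0, 0], 0], [[0, 0, 0], [0.42, 0, 0], 0], [[0, 0, 0], [0.42, 0, 0], 0], [[0, 0, 0], [0.42, 0, 0.2], 0], [[0, 0, 0], [0.42, 0, 0.4], 0], [[0, 0, 0], [0.42, 0, 0.49], 0], [[0, 0, 0], [0.42, 0, 0.49], 0]]}}

```text
clock: 31.5
eef_pos: [475.8, 176.4, 88.2]
tcp_rot: [-3.136, 0.002, 1.675]
contact_force: [-0.3, -0.5, -0.6]
opening: 0.496
grasp_force: 0.0
```

Emit:
{"fn": "step_arm", "kwargs": {"moves": [[[0, 0, 0], [0, 0, 0], -1], [[0, 0, 0], [0, 0, 0], -1], [[0, 0, 0], [0, 0, 0], -1], [[0, 0, 0], [0, 0, 0], -1], [[0, 0, 0], [0, 0, 0], -1]]}}

```text
clock: 32.0
eef_pos: [478.3, 178.8, 92.1]
tcp_rot: [3.139, 0.001, 1.677]
contact_force: [1.3, -7.4, 6.5]
opening: 0.148
grasp_force: 51.4
```

Emit:
{"fn": "step_arm", "kwargs": {"moves": [[[0, 0, 0], [0, 0.05, 0], -1], [[0, 0, 0], [0, 0.1, 0], -1], [[0, 0, 0], [0, 0.15, 0], -1], [[0, 0, 0], [0, 0.2, 0], -1], [[0, 0, 0], [0, 0.25, 0], -1], [[0, 0, 0], [0, 0.3, 0], -1], [[0, 0, 0], [0, 0.33, 0], -1], [[0, 0, 0], [0, 0.33, 0], -1]]}}

```text
clock: 32.8
eef_pos: [541.2, 185.3, 92.0]
tcp_rot: [-3.138, 0.001, 1.677]
contact_force: [-11.3, -6.9, 15.3]
opening: 0.15
grasp_force: 53.0
```

Emit:
{"fn": "step_arm", "kwargs": {"moves": [[[0, 0, 0], [0, 0, 0], -1], [[0, 0, 0], [0, 0, 0], -1], [[0, 0, 0], [0, 0, 0], -0.4], [[0, 0, 0], [0, 0, 0], 0], [[0, 0, 0], [0, 0, -0.2], 0], [[0, 0, 0], [0, 0, -0.4], 0], [[0, 0, 0], [0, 0, -0.45], 0], [[0, 0, 0], [0, 0, -0.45], 0]]}}

```text
clock: 33.6
eef_pos: [544.4, 187.0, 182.9]
tcp_rot: [3.137, -0.001, 1.677]
contact_force: [-0.5, 0.2, -0.6]
opening: 0.499
grasp_force: 0.0
```

Emit:
{"fn": "step_arm", "kwargs": {"moves": [[[0, 0, -0.15], [0.2, -0.05, 0], 0], [[0, 0, -0.3], [0.45, -0.1, 0], 0], [[0, 0, -0.46], [0.7, -0.15, 0], 0], [[0, 0, -0.46], [0.95, -0.12, 0], 0], [[0, 0, -0.46], [0.95, -0.12, 0], 0], [[0, 0, -0.46], [0.95, -0.12, 0], 0], [[0, 0, -0.46], [0.95, -0.12, 0], 0]]}}

```text
clock: 34.3
eef_pos: [498.2, 371.6, 179.2]
tcp_rot: [-3.139, 0.001, 2.038]
contact_force: [1.0, 0.2, 0.5]
opening: 0.501
grasp_force: 0.0
```

Run:
```python
from h import *
print(delta((500.3,374.2,62),2.039))
f=imaging.grab_frame("top");g=imaging.grab_frame("side");a=cv2.resize(f[205:313,162:332,::-1],None,fx=3,fy=3);b=cv2.resize(g[240:390,260:380,::-1],None,fx=2.16,fy=2.16);cv2.imwrite("pics/c10.png",np.hstack([a,b[:324]]))
```

```text
([0.0074, 0.0165, 0.586], [-0.0031, 0.001, -0.0011])
```

View pics/c10.png

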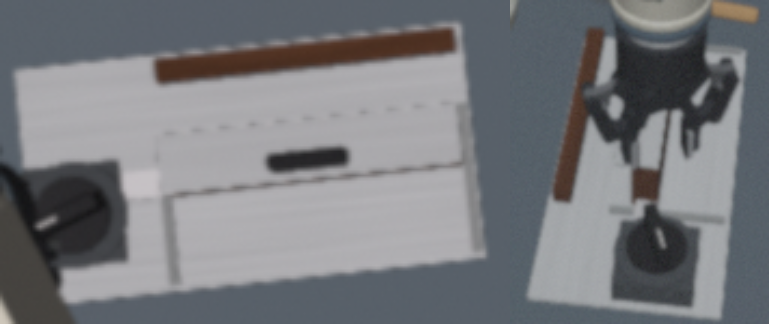

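The jaw is home (tab at (307,158)) and the knob is still released, bar at about (70,210). I'll descend, grip it and turn counter-clockwise.

Emit:
{"fn": "step_arm", "kwargs": {"moves": [[[0, 0, 0], [0.007, 0.01, 0.15], 0], [[0, 0, 0], [0.007, 0.01, 0.35], 0], [[0, 0, 0], [0.007, 0.01, 0.5], 0], [[0, 0, 0], [0.007, 0.01, 0.58], 0], [[0, 0, 0], [0.007, 0.01, 0.58], 0], [[0, 0, 0], [0.007, 0.01, 0.58], 0]]}}

```text
clock: 35.0
eef_pos: [500.7, 374.8, 65.6]
tcp_rot: [3.141, -0.0, 2.038]
contact_force: [-0.5, -0.5, 0.5]
opening: 0.501
grasp_force: 0.0
```

Emit:
{"fn": "step_arm", "kwargs": {"moves": [[[0, 0, 0], [0, 0, 0], -1], [[0, 0, 0], [0, 0, 0], -1], [[0, 0, 0], [0, 0, 0], -1], [[0, 0, 0], [0, 0, 0], -1], [[0, 0, 0], [0, 0, 0], -1], [[0, 0, 0], [0, 0, 0], -1]], "squeeze": 60}}

```text
clock: 35.6
eef_pos: [500.1, 375.0, 66.5]
tcp_rot: [3.141, -0.0, 2.039]
contact_force: [-3.6, -2.9, 9.3]
opening: 0.148
grasp_force: 59.2
```

Emit:
{"fn": "step_arm", "kwargs": {"moves": [[[0, 0, -0.15], [0, 0, 0], -1], [[0, 0, -0.3], [0, 0, 0], -1], [[0, 0, -0.45], [0, 0, 0], -1], [[0, 0, -0.6], [0, 0, 0], -1], [[0, 0, -0.75], [0, 0, 0], -1], [[0, 0, -0.9], [0, 0, 0], -1], [[0, 0, -1], [0, 0, 0], -1], [[0, 0, -1], [0, 0, 0], -1]]}}

```text
clock: 36.4
eef_pos: [499.6, 374.7, 66.5]
tcp_rot: [-3.141, -0.0, 2.827]
contact_force: [-4.9, -4.3, 10.9]
opening: 0.145
grasp_force: 59.4
```

Emit:
{"fn": "step_arm", "kwargs": {"moves": [[[0, 0, -0.15], [0, 0, 0], -1], [[0, 0, -0.3], [0, 0, 0], -1], [[0, 0, -0.45], [0, 0, 0], -1], [[0, 0, -0.53], [0, 0, 0], -1], [[0, 0, -0.53], [0, 0, 0], -1], [[0, 0, -0.53], [0, 0, 0], -1]]}}

```text
clock: 37.0
eef_pos: [499.6, 374.4, 66.5]
tcp_rot: [-3.141, -0.001, -3.043]
contact_force: [-5.8, -5.2, 11.8]
opening: 0.146
grasp_force: 59.6
```

Emit:
{"fn": "step_arm", "kwargs": {"moves": [[[0, 0, 0], [0, 0, 0], -0.4], [[0, 0, 0], [0, 0, 0], 0], [[0, 0, 0], [0, 0, 0], 0], [[0, 0, 0], [0, 0, -0.2], 0], [[0, 0, 0], [0, 0, -0.4], 0], [[0, 0, 0], [0, 0, -0.6], 0], [[0, 0, 0], [0, 0, -0.6], 0], [[0, 0, 0], [0, 0, -0.6], 0]]}}

```text
clock: 37.8
eef_pos: [500.6, 375.3, 185.8]
tcp_rot: [3.14, 0.002, -3.043]
contact_force: [-0.8, 0.2, -0.3]
opening: 0.5
grasp_force: 0.0
```

Run:
```python
from h import *
f=imaging.grab_frame("top");g=imaging.grab_frame("side");cv2.imwrite("pics/c11.png",np.hstack([f[200:320,160:520,::-1],np.zeros((120,1,3),np.uint8),g[260:380,260:400,::-1]]));i=cv2.imread("pics/c11.png");cv2.imwrite("pics/c11.png",cv2.resize(i,None,fx=1.58,fy=1.58))
```

```text
(no output)
```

View pics/c11.png

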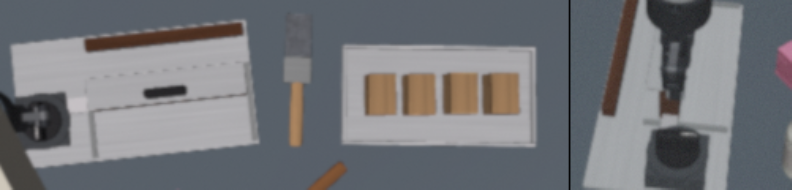

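The four boxes are in the tray ((380,93) to (502,93)). The jaw is home with its tab at (165,92), the knob bar lies along clamp x again (about (677,142) in the side part), and the gripper is clear.

```bash
python3 -c "
from rig import r
print(r.sign_off())"
```

```text
the job is handed in; nothing more can be done
None
```

I handed the job in at about 38 s: all four boxes present stand on the tray floor, the jaw is home and the knob is back at its locked angle; the sign-off returned no verdict.

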